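# Pack the lying bottles upright in the crate

## Task

Finish packing the crate: stand each of the three full-size bottles lying on the bench upright, cap up, in a free pocket of the foam, one to a pocket and fully down on its cork pad. Lower them in; do not let them fall. Leave the short bottles in their pockets and the other things on the bench where they are.

Things in the scene. Friction and masses are not known exactly. Their poses are not given: they have to be found in the camera images.
- crate: wooden crate fixed to the bench, 180 x 264 mm, 66 mm high, walls 12 mm, filled by dark foam (top at 62 mm) with six square pockets 44 x 44 mm, 42 mm deep, floors 20 mm above the bench: 2 rows at x = -42, 42 mm by 3 columns at y = -84, 0, 84 mm, sides parallel to the crate's. Three hold short bottles, three are free. Origin under its centre, x about away from the robot, y along the rows
- bottle1: green square bottle, blue cap, 0.11 to 0.23 kg, at first lying on its side, cap roughly towards the robot. 110 mm long: body 40 x 40 x 91 mm (its last 6 mm taper in by 3 mm a side at the foot, 6 mm at the shoulder), cap 27 mm across, 19 mm long. Origin on its long axis, 55 mm from either end; x runs along the bottle from foot to cap (standing: x up)
- bottle2: green square bottle, blue cap, 0.11 to 0.23 kg, at first lying on its side, cap roughly towards the robot. 110 mm long: body 40 x 40 x 91 mm (its last 6 mm taper in by 3 mm a side at the foot, 6 mm at the shoulder), cap 27 mm across, 19 mm long. Origin on its long axis, 55 mm from either end; x runs along the bottle from foot to cap (standing: x up)
- bottle3: green square bottle, blue cap, 0.11 to 0.23 kg, at first lying on its side, cap roughly towards the robot. 110 mm long: body 40 x 40 x 91 mm (its last 6 mm taper in by 3 mm a side at the foot, 6 mm at the shoulder), cap 27 mm across, 19 mm long. Origin on its long axis, 55 mm from either end; x runs along the bottle from foot to cap (standing: x up)
- pad1: thin cork pad 40 x 40 x 3 mm fixed on the floor of one of the free pockets, in the pocket's middle; origin under its centre (20 mm above the bench), yaw that of the crate
- pad2: thin cork pad 40 x 40 x 3 mm fixed on the floor of one of the free pockets, in the pocket's middle; origin under its centre (20 mm above the bench), yaw that of the crate
- pad3: thin cork pad 40 x 40 x 3 mm fixed on the floor of one of the free pockets, in the pocket's middle; origin under its centre (20 mm above the bench), yaw that of the crate
- jar1: short green square bottle with a blue cap, 40 x 40 mm and 54 mm high, already standing in a pocket (its top is 74 mm above the bench); origin under its foot, in the middle
- jar2: short green square bottle with a blue cap, 40 x 40 mm and 54 mm high, already standing in a pocket (its top is 74 mm above the bench); origin under its foot, in the middle
- jar3: short green square bottle with a blue cap, 40 x 40 mm and 54 mm high, already standing in a pocket (its top is 74 mm above the bench); origin under its foot, in the middle
- tape_roll: roll of clear packing tape standing on its flat side, 90 mm across, 48 mm high; origin under its centre. Not part of the job
- knife: yellow and black cutter knife lying flat, 150 mm long, 26 mm wide, 16 mm high, its blade end 28 mm past that; origin under its middle, x along it. Not part of the job
- spare_cap: loose blue screw cap, 32 mm across, 20 mm high, standing flat on the bench; origin under its centre. Not part of the job
- carton: small closed cardboard box 60 x 90 x 45 mm high; origin under its centre. Not part of the job
- amber: brown glass bottle, 56 mm across, 120 mm high, standing; origin under its centre. Not part of the job
- tub: white plastic tub, 68 mm across, 75 mm high, standing; origin under its centre. Not part of the job

How it is judged:
At the end, for the whole second after the job is handed in: Each of the three bottles stands cap up (within 0.12 rad) and at rest (under 0.02 m/s) in a free pocket: its middle within 7 mm sideways of a cork pad's middle and under 62 mm above the pad's underside (58 mm when fully down). Each short bottle is within 12 mm of its start (((horizontal distance between bottle1 and pad1 below 0.007 m and z of bottle1 in the frame of pad1 below 0.062 m) or (horizontal distance between bottle1 and pad2 below 0.007 m and z of bottle1 in the frame of pad2 below 0.062 m) or (horizontal distance between bottle1 and pad3 below 0.007 m and z of bottle1 in the frame of pad3 below 0.062 m)) and angle between each of bottle1, bottle2, bottle3's own x axis and vertical below 0.12 rad and linear speed of each of bottle1, bottle2, bottle3 below 0.02 m/s and ((horizontal distance between bottle2 and pad1 below 0.007 m and z of bottle2 in the frame of pad1 below 0.062 m) or (horizontal distance between bottle2 and pad2 below 0.007 m and z of bottle2 in the frame of pad2 below 0.062 m) or (horizontal distance between bottle2 and pad3 below 0.007 m and z of bottle2 in the frame of pad3 below 0.062 m)) and ((horizontal distance between bottle3 and pad1 below 0.007 m and z of bottle3 in the frame of pad1 below 0.062 m) or (horizontal distance between bottle3 and pad2 below 0.007 m and z of bottle3 in the frame of pad2 below 0.062 m) or (horizontal distance between bottle3 and pad3 below 0.007 m and z of bottle3 in the frame of pad3 below 0.062 m)) and distance of each of jar1, jar2, jar3 from where it was at the start of the episode below 0.012 m); the robot touches nothing.
It fails at once if a bottle falls: it moves faster than 0.7 m/s (a fall of about 25 mm) while the fingers do not touch it ((contact force between bottle1 and the fingers below 0.01 N and linear speed of bottle1 above 0.7 m/s) or (contact force between bottle2 and the fingers below 0.01 N and linear speed of bottle2 above 0.7 m/s) or (contact force between bottle3 and the fingers below 0.01 N and linear speed of bottle3 above 0.7 m/s)).
It fails at once if another thing on the bench is moved by more than 30 mm (distance of any of tape_roll, knife, spare_cap, carton, amber, tub from where it was at the start of the episode above 0.03 m).
It also fails if it takes over 72 s, if anything falls off the work surface, if the arm or the gripper's body presses on something with over 40 N, if the wrist force passes 120 N, or if a joint passes its speed limit or range.

## Robot

A 6-joint arm with a two-finger parallel gripper is mounted at the origin on the work surface. World frame = base frame: x ahead of the robot, y to its left, z up, the work surface at z = 0. Lengths are in m, angles in rad, forces in N, time in s.
With the tool pointing down it reaches from about 0.35 to 0.975 m from the base axis. Payload 4.9 kg.
Tool frame: the origin (TCP) lies at the very end of the fingers, on their centre line; the grasp point (between the pads) lies 19 mm behind it; z points along the fingers, y is the line along which they close (so a half turn about z gives the same grasp; the last joint's range is limited). The gripper opens to 85 mm and grips with 20 to 120 N. Pads are 22 mm wide; open, the fingers measure 114 mm over their backs; the gripper's body (76 mm by 85 mm) begins 54 mm behind the grasp point. The pads swing forward as they close: fully open they stand 13 mm farther back than shut.
Start: joints at [-1.285, 0.053, 1.613, -0, 1.476, -0.119], TCP at [0.246, -0.574, 0.231] pointing down, gripper open.
Joint ranges: [-3.01, 3.01], [-1.01, 2.22], [0.06, 2.58], [-1.02, 4.17], [0.09, 2.62], [-3.14, 3.14]. Speed limits (rad/s): [2.57, 2.57, 3.14, 3.14, 3.14, 3.14].

## Interface

Orientations are given as a unit quaternion [w, x, y, z].
In Python, from bench import manip, jaws, solve_ik, read_camera, calibration, order gives the robot as it stands. The module is installed in compiled form; this text tells all that it offers. Calls block until the motion is done:
- manip.move_ptp(position, orientation): joint-space move of the TCP to a pose.
- manip.servo_line(position, rate=0.15, orientation=None, force_limit=None): straight line of the TCP; orientation=None keeps the orientation; rate is the mean speed in m/s. With force_limit (N) it stops when the force on the tool has changed by that much, and returns True; else False.
- manip.move_j(angles): joint-space move.
- jaws.gripper_to(opening): finger opening in m; the grip force is fixed at half the most; returns when the fingers have stopped.
- manip.dwell(seconds).
- solve_ik(position, orientation): joint angles nearest the present ones, or None.
- read_camera(name): name is "side" or "top"; returns the picture (480x640x3 uint8, red, green, blue); there is no depth.
- calibration(name): a dict with "intrinsics" (3x3 intrinsics, pixels), "position" and "rotation" of the camera in the world. Camera axes: x right, y up, looking along -z (the intrinsics and any distortion apply to the point x, -y, -z); pixel columns grow to the right and rows downward; lengths in m; the calibration is good to about 2 mm. A picture is of the moment at which its call begins. calibration takes no time and is no camera call.
A pose or a line that the arm cannot do raises manip.IKError and nothing moves.
- order.sign_off(): hands the job in; it is judged then, once.
Readings, each from a call of its own:
- manip.get_clock(): time.
- manip.get_joint_pos(): joint angles.
- manip.get_dq(): joint speeds.
- manip.get_effort(): joint torques, N m.
- manip.get_tool_pos(): TCP position.
- manip.get_orientation(): TCP orientation.
- manip.get_contact_force(): force on the tool from outside, world axes, zero at the start.
- manip.get_torque(): the same for the moment, N m.
- manip.get_width(): finger opening in m.
- manip.get_finger_force(): force on a finger pad.
Only numpy, scipy, OpenCV 4.12 (cv2) and the standard library are available. Lean on these libraries where they do the work, as an engineer would, in place of code of your own. Each camera call takes 0.05 s, during which the arm holds its last target. There are 200 camera calls.

## Working session

There is one attempt and no reset: what is moved stays moved. The work goes in short steps, each a Python script; the robot and the scene stay as the last script left them, time stands still between calls to the robot, and variables do not carry over. Pictures are saved under pics/ and viewed, at most 10 in all, crops included, and the job is handed in when it is done.

```bash
mkdir -p pics
python3 - <<'E'
from bench import *
import cv2,numpy as np
for n in("top","side"):
    im=read_camera(n); cv2.imwrite(f"pics/{n}0.png",im[:,:,::-1])
    c=calibration(n); print(n,{k:np.round(v,4).tolist() for k,v in c.items()})
print(manip.get_orientation(),manip.get_clock())
E
```

```text
top {'intrinsics': [[570.6612, 0.0, 319.093], [0.0, 570.6612, 227.6986], [0.0, 0.0, 1.0]], 'position': [0.4972, -0.0604, 1.2983], 'rotation': [0.7169, 0.0315, -0.0402, -0.6953]}
side {'intrinsics': [[433.0825, 0.0, 321.762], [0.0, 433.0825, 244.0769], [0.0, 0.0, 1.0]], 'position': [0.3099, -0.9686, 0.6663], 'rotation': [0.8661, 0.4768, -0.0781, -0.1281]}
[-9.33435330e-04  9.79587563e-01  2.01015748e-01 -5.93011226e-05] 0.1
```

View pics/top0.png

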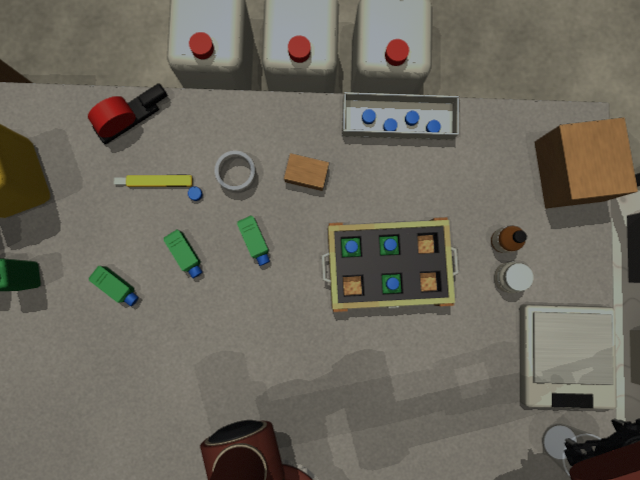

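View pics/side0.png

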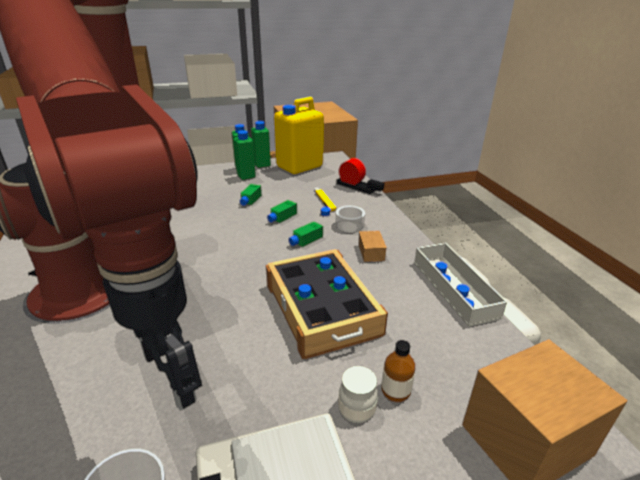

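The top picture shows three bottles at px (113,285), (183,253) and (254,240), with caps to the lower right. The crate is at (392,265), with free pockets at (427,244), (353,286) and (429,282). In the side picture nothing stands close to the bottles.

```bash
cat > h.py <<'E'
from bench import *
import cv2,numpy as np
from scipy.spatial.transform import Rotation as R
def q2R(q): return R.from_quat(np.roll(q,-1)).as_matrix()
def cam(n):
    c=calibration(n); r=np.array(c["rotation"]); return np.array(c["intrinsics"]),np.array(c["position"]),(q2R(r) if r.shape==(4,) else r)
def cast(n,px,z):
    K,p,r=cam(n); px=np.atleast_2d(px).astype(float)
    d=np.c_[(px[:,0]-K[0,2])/K[0,0],-(px[:,1]-K[1,2])/K[1,1],-np.ones(len(px))]@r.T
    return p+d*((z-p[2])/d[:,2])[:,None]
def proj(n,P):
    K,p,r=cam(n); c=(np.atleast_2d(P)-p)@r; return np.c_[K[0,2]+K[0,0]*c[:,0]/-c[:,2],K[1,2]-K[1,1]*c[:,1]/-c[:,2]]
def blobs(im,lo,hi,amin):
    m=cv2.inRange(cv2.cvtColor(im,cv2.COLOR_RGB2HSV),lo,hi)
    n,l,s,c=cv2.connectedComponentsWithStats(m)
    return [(c[i],s[i,4],(l==i).astype(np.uint8)) for i in range(1,n) if s[i,4]>=amin]
GREEN=((45,100,30),(80,255,255)); BLUE=((100,120,60),(125,255,255))
E
cat > m.py <<'E'
from h import *
im=cv2.imread("pics/top0.png")[:,:,::-1].copy()
g=blobs(im,*GREEN,150); b=blobs(im,*BLUE,20)
for c,a,m in g: print("green",c.round(1),a)
for c,a,m in b: print("blue",c.round(1),a,cast("top",c,.072)[0].round(4))
for c,a,m in g:
    if 80<c[0]<290 and 200<c[1]<320:
        k=min(b,key=lambda q:np.hypot(*(q[0]-c)))[0]
        B,C=cast("top",[c,k],.02); d=(C-B)[:2]; L=np.hypot(*d); r=cv2.minAreaRect(cv2.findNonZero(m))
        print("bottle body",B.round(4),"capdir",(d/L).round(3),"dist",L.round(4),r)
# foam: dark region inside crate
hsv=cv2.cvtColor(im,cv2.COLOR_RGB2HSV); m=cv2.inRange(hsv,(0,0,0),(180,110,75)); m[:,:320]=0;m[:,465:]=0;m[:215]=0;m[320:]=0
n,l,s,c=cv2.connectedComponentsWithStats(m); i=1+s[1:,4].argmax()
r=cv2.minAreaRect(cv2.findNonZero((l==i).astype(np.uint8))); print("foam",r,s[i]); W=cast("top",cv2.boxPoints(r),.064); print(W.round(4),W.mean(0).round(4))
# light rim
m=cv2.inRange(hsv,(18,80,110),(35,255,255)); m[:,:320]=0;m[:,465:]=0;m[:210]=0;m[320:]=0
m=cv2.morphologyEx(m,cv2.MORPH_OPEN,np.ones((3,3)));r=cv2.minAreaRect(cv2.findNonZero(m)); W=cast("top",cv2.boxPoints(r),.066); print("rim",r,W.round(4),W.mean(0).round(4))
cr=im[210:320,315:465,::-1]; cv2.imwrite("pics/crate0.png",cv2.resize(cr,None,fx=5,fy=5,interpolation=cv2.INTER_CUBIC))
E
python3 m.py
```

```text
green [252.3 236.7] 715
green [181.2 250.3] 791
green [388.1 245.7] 217
green [350.2 247.4] 225
green [  4.7 275.7] 291
green [110.4 283.5] 853
green [390.4 283.4] 225
blue [368.4 115.9] 138 [ 0.8734 -0.1751  0.072 ]
blue [411.7 117.2] 139 [ 0.8739 -0.271   0.072 ]
blue [390.  124.7] 135 [ 0.8552 -0.2233  0.072 ]
blue [433.3 125.9] 131 [ 0.8557 -0.3188  0.072 ]
blue [194.2 193. ] 146 [0.6894 0.1989 0.072 ]
blue [389.8 244.3] 123 [ 0.5911 -0.2274  0.072 ]
blue [351.2 246.4] 119 [ 0.584  -0.1441  0.072 ]
blue [262.6 259.4] 101 [0.5503 0.0454 0.072 ]
blue [194.5 271.2] 101 [0.5206 0.1896 0.072 ]
blue [392.2 283.2] 124 [ 0.5076 -0.234   0.072 ]
blue [130.1 298.6] 103 [0.4585 0.3228 0.072 ]
bottle body [0.6026 0.0748 0.02  ] capdir [-0.895 -0.445] dist 0.056 ((252.35052490234375, 236.78866577148438), (40.71538543701172, 17.870092391967773), 66.03751373291016)
bottle body [0.5673 0.2322 0.02  ] capdir [-0.82  -0.573] dist 0.0558 ((181.31639099121094, 250.2803192138672), (40.89370346069336, 20.001474380493164), 58.24052429199219)
bottle body [0.4888 0.3848 0.02  ] capdir [-0.572 -0.821] dist 0.0558 ((111.08074951171875, 283.89617919921875), (43.326663970947266, 21.312509536743164), 37.87498474121094)
foam ((390.8913879394531, 263.90826416015625), (71.52691650390625, 109.87781524658203), 87.0262680053711) [ 335  226  113   77 5800]
[[ 0.6168 -0.1069  0.064 ]
 [ 0.6368 -0.3459  0.064 ]
 [ 0.4822 -0.3551  0.064 ]
 [ 0.4631 -0.119   0.064 ]] [ 0.5497 -0.2317  0.064 ]
rim ((390.94451904296875, 263.8789978027344), (83.68958282470703, 122.58255767822266), 87.1658935546875) [[ 0.6291 -0.0923  0.066 ]
 [ 0.6508 -0.3589  0.066 ]
 [ 0.4701 -0.369   0.066 ]
 [ 0.4495 -0.1062  0.066 ]] [ 0.5499 -0.2316  0.066 ]
```

View pics/crate0.png

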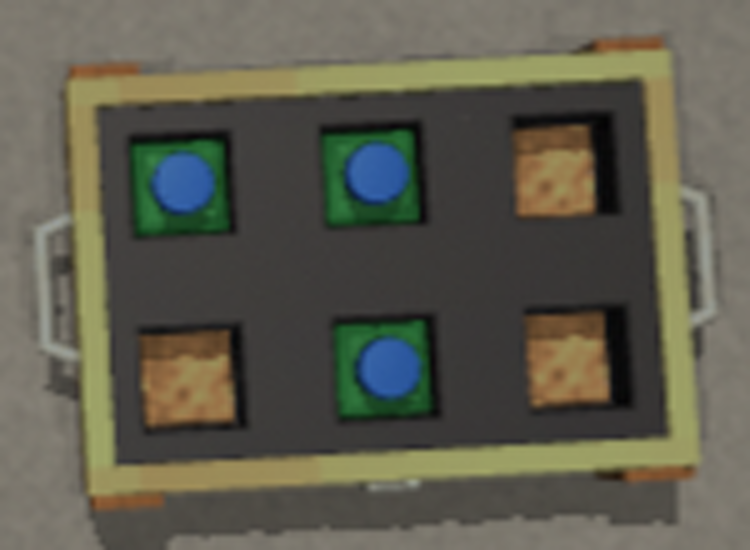

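The crop shows the rim and foam cleanly, with cork visible in the far-right, near-left and near-right pockets. The crate centre is about (0.550, -0.231) with yaw about 0.079. Next I check the reach of tilted grasps.

```bash
cat >> h.py <<'E'
U=np.array([0,0,1.])
CR=np.array([.5497,-.2312]); YAW=.079
ex=np.array([np.cos(YAW),np.sin(YAW),0]); ey=np.array([-np.sin(YAW),np.cos(YAW),0])
pocket=lambda i,j: np.r_[CR,0]+.042*i*ex+.084*j*ey
BOT={k:(np.array([*b,0]),np.array([*c,0])/np.hypot(*c)) for k,b,c in[("C",(.6026,.0748),(-.895,-.445)),("B",(.5673,.2322),(-.82,-.573)),("A",(.4888,.3848),(-.572,-.821))]}
S=.018  # grasp station from the bottle origin, towards the cap
ZG=.0255
def quat(z,y):
    x=np.cross(y,z); return np.roll(R.from_matrix(np.c_[x,y,z]).as_quat(),1)
def grasp(k,th,sg,up=0.):
    b,c=BOT[k]; z=-np.cos(th)*U-np.sin(th)*c; y=sg*np.cross(U,c)
    return b+c*(.0095+S)+U*ZG+.019*z-up*z, quat(z,y)
def stand(xy,c,th,sg,zc):   # zc: height of bottle origin
    z=np.cos(th)*c-np.sin(th)*U; y=sg*np.cross(U,c)
    return xy*[1,1,0]-c*(ZG-.02)+U*(zc+S)+.019*z, quat(z,y)
E
cat > ik.py <<'E'
from h import *
for th in np.deg2rad([40,45,50,55,60]):
  for sg in(1,-1):
    o=[]
    for k in"CBA":
        o.append(k+":"+"".join("x" if solve_ik(*grasp(k,th,sg,u)) is None else "o" for u in(0,.1)))
    for i,j in((-1,-1),(-1,1),(1,-1)):
        for n,c in(("-x",-ex),("+y",ey),("-y",-ey),("+x",ex)):
            o.append(f"{i}{j}{n}:"+"".join("x" if solve_ik(*stand(pocket(i,j),c,th,sg,z)) is None else "o" for z in(.078,.15)))
    print(round(np.rad2deg(th)),sg,*o)
for th in(45,55):
  for sg in(1,-1):
    for p in(grasp("C",np.deg2rad(th),sg,.1),stand(pocket(-1,-1),-ex,np.deg2rad(th),sg,.15)):
        j=solve_ik(*p); print(th,sg,None if j is None else np.round(j,2))
E
python3 ik.py
```

```text
40 1 C:oo B:oo A:oo -1-1-x:oo -1-1+y:oo -1-1-y:xo -1-1+x:oo -11-x:oo -11+y:oo -11-y:oo -11+x:oo 1-1-x:oo 1-1+y:oo 1-1-y:xo 1-1+x:oo
40 -1 C:oo B:oo A:oo -1-1-x:oo -1-1+y:oo -1-1-y:xo -1-1+x:oo -11-x:oo -11+y:oo -11-y:oo -11+x:oo 1-1-x:oo 1-1+y:oo 1-1-y:xo 1-1+x:oo
45 1 C:oo B:oo A:oo -1-1-x:oo -1-1+y:oo -1-1-y:oo -1-1+x:oo -11-x:oo -11+y:oo -11-y:oo -11+x:oo 1-1-x:oo 1-1+y:oo 1-1-y:oo 1-1+x:oo
45 -1 C:oo B:oo A:oo -1-1-x:oo -1-1+y:oo -1-1-y:oo -1-1+x:oo -11-x:oo -11+y:oo -11-y:oo -11+x:oo 1-1-x:oo 1-1+y:oo 1-1-y:oo 1-1+x:oo
50 1 C:oo B:oo A:oo -1-1-x:oo -1-1+y:oo -1-1-y:oo -1-1+x:oo -11-x:oo -11+y:oo -11-y:oo -11+x:oo 1-1-x:oo 1-1+y:oo 1-1-y:oo 1-1+x:oo
50 -1 C:ox B:oo A:oo -1-1-x:oo -1-1+y:oo -1-1-y:oo -1-1+x:oo -11-x:oo -11+y:oo -11-y:oo -11+x:oo 1-1-x:oo 1-1+y:oo 1-1-y:xo 1-1+x:oo
55 1 C:oo B:oo A:oo -1-1-x:oo -1-1+y:oo -1-1-y:oo -1-1+x:oo -11-x:oo -11+y:oo -11-y:oo -11+x:oo 1-1-x:oo 1-1+y:oo 1-1-y:oo 1-1+x:oo
55 -1 C:oo B:oo A:oo -1-1-x:oo -1-1+y:oo -1-1-y:oo -1-1+x:oo -11-x:oo -11+y:oo -11-y:ox -11+x:oo 1-1-x:oo 1-1+y:oo 1-1-y:oo 1-1+x:oo
60 1 C:oo B:oo A:oo -1-1-x:oo -1-1+y:oo -1-1-y:oo -1-1+x:oo -11-x:oo -11+y:oo -11-y:oo -11+x:oo 1-1-x:oo 1-1+y:oo 1-1-y:oo 1-1+x:oo
60 -1 C:oo B:oo A:oo -1-1-x:oo -1-1+y:oo -1-1-y:oo -1-1+x:oo -11-x:oo -11+y:oo -11-y:xo -11+x:oo 1-1-x:oo 1-1+y:oo 1-1-y:oo 1-1+x:oo
45 1 [-0.36 -0.39  2.41  0.88  0.73  0.19]
45 1 [-0.5   0.5   1.36 -0.43  1.95  0.96]
45 -1 [-0.36 -0.39  2.41  0.88  0.73 -2.95]
45 -1 [-0.5   0.5   1.36 -0.43  1.95 -2.18]
55 1 [-0.45 -0.37  2.5   1.24  0.75 -0.2 ]
55 1 [-0.53  0.4   1.43 -0.35  1.82  0.96]
55 -1 [-0.45 -0.37  2.5   1.24  0.75  2.95]
55 -1 [-0.53  0.4   1.43 -0.35  1.82 -2.18]
```

```bash
cat >> h.py <<'E'
TH=np.deg2rad(50)
def pick(k):
    manip.move_ptp(*grasp(k,TH,1,.10)); jaws.gripper_to(.085)
    p,q=grasp(k,TH,1); hit=manip.servo_line(p,rate=.1,force_limit=15)
    print("hit",hit,"err",(manip.get_tool_pos()-p).round(4))
    jaws.gripper_to(.03); print("width",manip.get_width(),"F",manip.get_finger_force())
    manip.servo_line(p+[0,0,.2],rate=.15); print("lifted width",manip.get_width(),manip.get_contact_force().round(2))
def over(i,j,zc=.26): manip.move_ptp(*stand(pocket(i,j),-ex,TH,1,zc))
def snap(tag,names=("top","side")):
    for n in names: cv2.imwrite(f"pics/{n}_{tag}.png",read_camera(n)[:,:,::-1])
E
python3 - <<'E'
from h import *
p=manip.get_tool_pos(); manip.servo_line(p+[0,0,.12])
pick("C"); over(-1,-1); snap("c1"); print(manip.get_clock(),manip.get_tool_pos()-stand(pocket(-1,-1),-ex,TH,1,.26)[0])
a=cv2.imread("pics/side_c1.png"); t=cv2.imread("pics/top_c1.png")
cv2.imwrite("pics/cmp1.png",np.hstack([cv2.resize(a[130:400,200:440],None,fx=1.6,fy=1.6),cv2.resize(t[200:335,315:475],(384,432)) ]))
E
```

```text
hit False err [-0.     -0.0001  0.0003]
width 0.03923540026414294 F 60.619179010391235
lifted width 0.03876816350800489 [-0.14  0.58 -1.33]
8.45 [-1.39293829e-05  8.53908864e-04  9.13757534e-05]
```

View pics/cmp1.png

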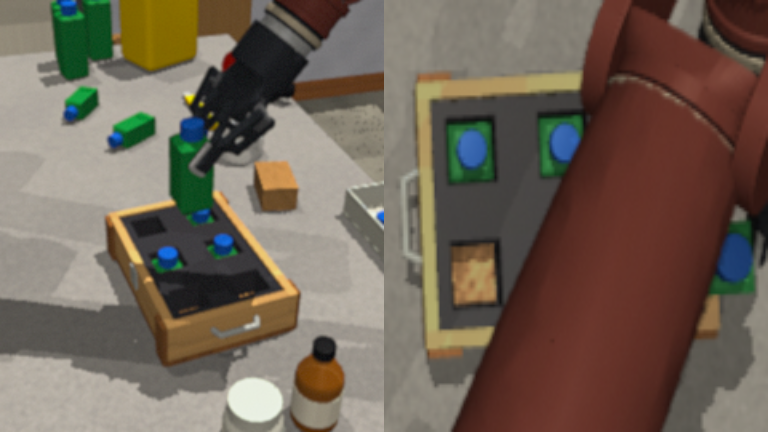

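The bottle is held, cap up, over the near-right pocket. I check its pose numerically against the projection.

```bash
cat >> h.py <<'E'
def check(f,n,xy,zc):
    im=cv2.imread(f)[:,:,::-1].copy()
    cap=xy*[1,1,0]+U*(zc+.0455); body=xy*[1,1,0]+U*(zc-.0095)
    for nm,P,col in(("cap",cap,BLUE),("body",body,GREEN)):
        e=proj(n,P)[0]; b=min(blobs(im,*col,20),key=lambda q:np.hypot(*(q[0]-e))); print(n,nm,"pred",e.round(1),"seen",b[0].round(1),b[1])
E
python3 - <<'E'
from h import *
for n in("side","top"): check(f"pics/{n}_c1.png",n,pocket(-1,-1),.26)
im=cv2.imread("pics/side_c1.png")[:,:,::-1].copy(); e=proj("side",pocket(-1,-1)+U*.25)[0]
m=min(blobs(im,*GREEN,50),key=lambda q:np.hypot(*(q[0]-e)))[2]
xs=[(y,*np.flatnonzero(m[y])[[0,-1]]) for y in range(480) if m[y].any()]; print(xs[6],xs[len(xs)//2],xs[-12])
# predicted left/right silhouette
for z in(.29,.25,.215):
    c=np.array([pocket(-1,-1)+.02*(a*ex+b*ey)+U*z for a in(-1,1) for b in(-1,1)]); print(z,proj("side",c).round(1).tolist())
E
```

```text
side cap pred [320.5 211.3] seen [320.1 210.4] 206
side body pred [320.2 237.7] seen [317.8 241.5] 915
top cap pred [459.7 280.2] seen [461.  280.2] 170
top body pred [451.9 280.5] seen [459.5 288.8] 80
(220, np.int64(307), np.int64(326)) (242, np.int64(307), np.int64(332)) (259, np.int64(311), np.int64(332))
0.29 [[314.0, 226.1], [306.1, 215.8], [335.1, 222.2], [326.5, 212.2]]
0.25 [[313.9, 245.5], [306.3, 234.7], [334.4, 241.3], [326.1, 230.9]]
0.215 [[313.9, 261.6], [306.4, 250.4], [333.9, 257.3], [325.8, 246.5]]
```

```bash
cat >> h.py <<'E'
def insert(i,j,zend=.0765,dx=0,dy=0,fl=12):
    xy=pocket(i,j)+dx*ex+dy*ey; p=lambda z: stand(xy,-ex,TH,1,z)[0]
    manip.servo_line(p(.118),rate=.12)
    hit=manip.servo_line(p(zend),rate=.035,force_limit=fl)
    z=manip.get_tool_pos()[2]-p(0)[2]; f=manip.get_contact_force(); print("hit",hit,"zc",z.round(4),"f",f.round(1),"t",manip.get_clock()); return z
def release():
    jaws.gripper_to(.085); q=np.array(manip.get_orientation()); z=q2R(q)[:,2]
    manip.servo_line(manip.get_tool_pos()-.10*z,rate=.15);
E
python3 - <<'E'
from h import *
insert(-1,-1)
E
```

```text
hit False zc 0.077 f [-1.6  1.2  1.4] t 11.1167
```

Run:
```python
from h import *
p=manip.get_tool_pos(); hit=manip.servo_line(p-[0,0,.010],rate=.02,force_limit=8)
print(hit,manip.get_tool_pos()-p,manip.get_contact_force().round(1))
release(); manip.move_ptp(*grasp("B",TH,1,.10)); snap("c2"); print(manip.get_clock())
for n in("side","top"): check(f"pics/{n}_c2.png",n,pocket(-1,-1),.078)
t=cv2.imread("pics/top_c2.png");a=cv2.imread("pics/side_c2.png")
cv2.imwrite("pics/cmp2.png",np.hstack([cv2.resize(a[210:370,250:400],(400,427)),cv2.resize(t[210:320,315:465],(400,427))]))
```

```text
True [-5.13510085e-05  2.20841522e-05  4.42758686e-05] [1.3 0.6 3.1]
14.6083
side cap pred [319.5 292. ] seen [312.3 290.5] 317
side body pred [319.2 312.9] seen [318.6 309.4] 632
top cap pred [436.7 281. ] seen [437.3 280.9] 139
top body pred [431.1 281.2] seen [430.6 281.3] 320
```

View pics/cmp2.png

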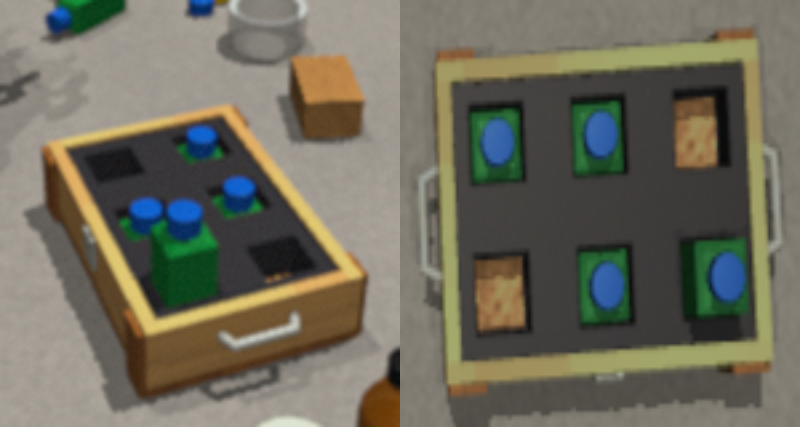

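The side and top views show the first bottle upright in the near-right pocket; cap seen at (437,281) in the top view against (436.7,281) predicted. On to the next.

Run:
```python
from h import *
pick("B"); over(-1,1); snap("b1")
for n in("side","top"): check(f"pics/{n}_b1.png",n,pocket(-1,1),.26)
z=insert(-1,1,zend=.074)
```

```text
hit False err [-0.     -0.0001  0.0002]
width 0.03908612402437862 F 60.817240476608276
lifted width 0.03915326334233719 [ 0.49 -0.08 -1.29]
side cap pred [290.8 175.8] seen [289.9 174.7] 145
side body pred [291.4 199.6] seen [289.5 201.5] 653
top cap pred [363.3 284.9] seen [365.7 285.4] 112
top body pred [360.6 285. ] seen [368.9 286.9] 137
hit False zc 0.0765 f [-2.6  1.2  8.7] t 22.425
```

Run:
```python
from h import *
release(); pick("A"); snap("a0"); over(1,-1)
snap("a1")
for n in("side","top"): check(f"pics/{n}_a1.png",n,pocket(1,-1),.26)
for n in("side","top"): check(f"pics/{n}_a0.png",n,pocket(-1,1),.078)
z=insert(1,-1,zend=.074)
```

```text
hit False err [ 0.     -0.0001  0.0002]
width 0.03915449451020824 F 60.63949942588806
lifted width 0.039244536110761404 [-0.15 -0.72 -1.78]
side cap pred [363.  203.9] seen [362.5 202.1] 185
side body pred [361.2 229.7] seen [358.7 231.3] 897
top cap pred [456.1 232.1] seen [457.6 231.8] 159
top body pred [448.6 234.9] seen [455.8 242. ] 123
side cap pred [292.7 249.2] seen [291.7 249.3] 111
side body pred [293.3 268.7] seen [292.4 265.4] 458
top cap pred [355.2 285. ] seen [355.8 285.1] 134
top body pred [353.2 285.1] seen [353.3 285.2] 268
hit False zc 0.0759 f [-2.7  2.3  5.2] t 34.2
```

Run:
```python
from h import *
release(); p=manip.get_tool_pos(); manip.servo_line(p+[0,0,.12]); manip.move_j([-1.285,0.053,1.613,0,1.476,-.119]) if 0 else manip.move_ptp([.45,.3,.35],manip.get_orientation())
snap("end"); print(manip.get_clock(),manip.get_contact_force().round(2))
for i,j in((-1,-1),(-1,1),(1,-1)):
    print(i,j)
    for n in("side","top"): check(f"pics/{n}_end.png",n,pocket(i,j),.078)
t=cv2.imread("pics/top_end.png");a=cv2.imread("pics/side_end.png")
cv2.imwrite("pics/cmp3.png",np.hstack([cv2.resize(a[190:370,250:400],(400,480)),cv2.resize(t[210:320,315:465],(400,480))]))
```

```text
38.875 [-0.08 -0.04  0.22]
-1 -1
side cap pred [319.5 292. ] seen [312.4 290.4] 316
side body pred [319.2 312.9] seen [318.6 309.5] 631
top cap pred [436.7 281. ] seen [437.3 281. ] 140
top body pred [431.1 281.2] seen [430.6 281.3] 318
-1 1
side cap pred [292.7 249.2] seen [291.8 249.2] 112
side body pred [293.3 268.7] seen [292.4 265.3] 460
top cap pred [355.2 285. ] seen [355.8 285.1] 134
top body pred [353.2 285.1] seen [353.3 285.2] 271
1 -1
side cap pred [357.4 282.9] seen [356.3 282.7] 146
side body pred [355.9 303.5] seen [355.1 299.9] 604
top cap pred [433.9 240.3] seen [434.5 240.1] 137
top body pred [428.5 242.3] seen [427.7 242.7] 330
```

View pics/cmp3.png

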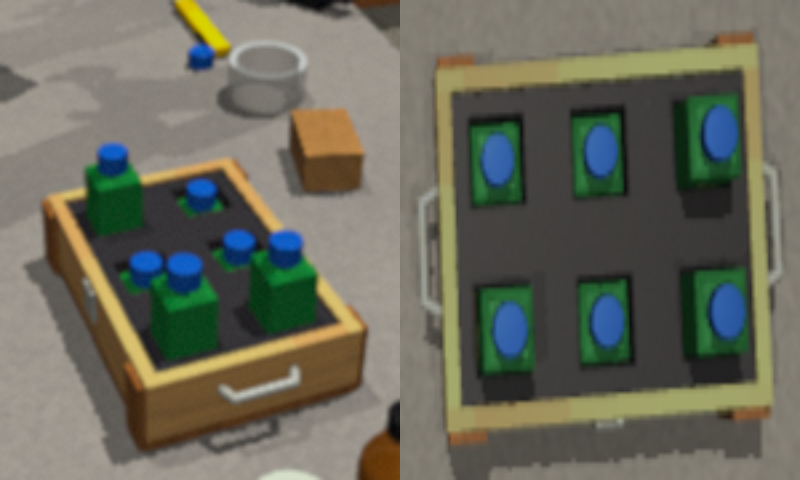

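All three stand upright, and their offsets from the seated prediction agree across views (body −3.4 to −3.6 px in the side view), so they are equally down. The short bottles have not visibly moved.

```bash
python3 -c "
from bench import *
print(order.sign_off())"
```

```text
the job is handed in; nothing more can be done
None
```

All three full-size bottles are standing cap up in the three free pockets, seated as far as the camera checks show; I handed the job in just after 39 s on the robot clock, and no verdict came back.

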